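# Change the opened control unit over to the bench supply

## Robot

A 7-joint arm with a two-finger parallel gripper is mounted at the origin on the work surface. World frame = base frame: x ahead of the robot, y to its left, z up, the work surface at z = 0. Lengths are in m, angles in rad, forces in N, time in s.
With the tool pointing down it reaches from about 0.425 to 0.95 m from the base axis. Payload 16.7 kg.
Tool frame: the origin (TCP) lies at the very end of the fingers, on their centre line; the grasp point (between the pads) lies 19 mm behind it; z points along the fingers, y is the line along which they close (so a half turn about z gives the same grasp; the last joint's range is limited). The gripper opens to 94 mm and grips with 3 to 60 N. Pads are 16 mm wide; open, the fingers measure 119 mm over their backs; the gripper's body (75 mm by 177 mm) begins 78 mm behind the grasp point.
Start: joints at [-0.149, 0.426, 0.074, 1.606, -0.034, 1.111, -0.067], TCP at [0.675, -0, 0.205] pointing down, gripper open.
Joint ranges: [-2.85, 2.85], [-0.5, 2.14], [-1.23, 1.37], [0.21, 2.46], [-1.02, 4.16], [0.16, 2.05], [-2.73, 2.73]. Speed limits (rad/s): [1.89, 1.89, 2.39, 2.39, 3.01, 3.01, 3.01].

## Interface

Orientations are given as [roll, pitch, yaw] about the fixed x, y, z axes, in that order (R = Rz(yaw) Ry(pitch) Rx(roll)).
In Python, from workcell import * gives the robot as it stands.
- The arm moves only by the shell command python3 -m inch 'ROWS' [FORCE]. ROWS is a JSON object of lists of equal length, an entry for each row: "xyz": the shift along the tool's x, y, z in mm, a list of three; "rotation": the turn, a rotation vector about the tool's x, y, z in rad, a list of three; "fingers": the finger opening in mm, from 0 to 94. In form: {"xyz": [[x, y, z], ...], "rotation": [[rx, ry, rz], ...], "fingers": [fingers, ...]}. A call has 1 to 5 rows; each row shifts and turns the commanded pose from where the row before left it, along the tool's axes as they then stand; what a row does not reach is not made up. A row lasts 1/12 s, in which the tool goes at most 41.7 mm and 7.16 degrees, less where a joint would pass 70% of its speed; a pose out of reach is approached as far as the arm can. A call with a gripper value outside its range is refused whole. The fingers move at their own pace and stop on an object; FORCE is the grip in N (left out, the last holds). Time passes only in rows, so rows that do not move let the fingers close. It gives the time, the measured TCP pose, the force, the opening and the grip force at its end, in the units of the state.
- sense(): the state, without advancing time (a new reading comes with each control period).
- grab_frame(name): name is "scene" or "side" or "wrist"; returns a dict with "img" (400x640x3 uint8, red, green, blue), "z_map" (400x640 float32, m along the optical axis (not along the pixel's ray), 0 where there is no reading), "intrinsics" (3x3 intrinsics, pixels), "view" (4x4, takes a point from world to camera coordinates); the wrist camera has in their place "mount" (4x4, takes a point from camera to tool coordinates, whose origin is the TCP and whose axes are the flange's). Camera axes: x right, y down, z forward; pixel columns grow to the right and rows downward; lengths in m; the calibration is good to about 2 mm. A picture is of the moment at which its call begins: read the wrist's pose just before it.
- finish_job(): hands the job in; it is judged then, once.
The state is a dict: "t": time; "joint_positions": joint angles; "qd": joint speeds; "joint_efforts": joint torques, N m; "position": TCP position; "eef_rot": TCP orientation; "force": force on the tool from outside, world axes, zero at the start; "torque": the same for the moment, N m; "finger_gap": opening from 0.0 (shut) to 1.0 (fully open); "gripper_force": force on a finger pad.
Only numpy, scipy, OpenCV 4.12 (cv2) and the standard library are available. Lean on these libraries where they do the work, as an engineer would, in place of code of your own. Each camera call takes 0.05 s, during which the arm holds its last target. There are 200 camera calls.

## Task

The opened control unit is to be changed over from the battery simulator to the bench supply: first push the red rocker switch off, and only then push the green one on, never having both on together (a switch is on when its white-dotted end is down). Leave the blue switch on, and leave the control unit lying where it is.

Things in the scene. Friction and masses are not known exactly. Their poses are not given: they have to be found in the camera images.
- red_rocker: Red switch plate (battery simulator), starts ON. All three alike: flat plate 60 mm (x) by 50 mm (y) in the top of a fixed white box 90 x 78 x 46 mm high. Origin: mid-plate on the tilt axis, 45 mm above the bench; top face 10 mm above the origin. Tilts 0.2 rad either way about its y axis. ON: +x end, with a small white dot, down (pitch +0.2). OFF: dotted end up (pitch -0.2).
- green_rocker: Green switch plate (bench supply), starts OFF. Same make and axes as the red one. Over-centre: to flip any of them, push the raised end straight down about 20 mm from the middle; it resists with about 4 N, less as it levels, and past level snaps over by itself and stays. A tip lowered there to 52 mm above the bench has flipped it.
- blue_rocker: Blue switch plate (test instruments), starts ON and must stay ON. Same make and axes as the red one.
- ecu: The opened engine control unit, to be left alone: an aluminium tray about 155 x 210 mm with lugs, 32 mm high, green circuit board inside and a black connector block along its -x side, lying beyond the switches. Origin: centre of its underside.
There are look-alikes about, which are no part of the job. Leave any brown or orange look-alike of the part that bears green_rocker alone.

How it is judged:
On the way, in this order (a step that is already met when the one before it is completed fails the run):
1. the red switch is off while the green one is still off (angle between each of red_rocker, green_rocker's own x axis and vertical below 1.4508 rad), for 0.2 s.
2. then the green switch is on and the red one still off (angle between green_rocker's own x axis and vertical above 1.6908 rad and angle between red_rocker's own x axis and vertical below 1.4508 rad), for 0.2 s.
At the end, for the whole second after the job is handed in: Red off, green on, blue on, each tilted at least 0.12 rad (7 degrees) to its side and at rest; the control unit within 15 mm of where it lay (all of step 2 and angle between blue_rocker's own x axis and vertical above 1.6908 rad and angular speed of each of red_rocker, green_rocker below 0.2 rad/s and distance of ecu from where it was at the start of the episode below 0.015 m); the robot touches nothing.
It fails at once if red and green are on together (angle between each of red_rocker, green_rocker's own x axis and vertical above 1.5708 rad).
It fails at once if the blue switch is flipped off (angle between blue_rocker's own x axis and vertical below 1.5708 rad).
It fails at once if the control unit is shoved more than 15 mm (distance of ecu from where it was at the start of the episode above 0.015 m).
It also fails if it takes over 35 s, if anything falls off the work surface, if the arm or the gripper's body presses on something with over 40 N, if the wrist force passes 120 N, or if a joint passes its speed limit or range.

## Working session

There is one attempt and no reset: what is moved stays moved. The work goes in short steps, Python scripts to look and compute and a shell command to move; the robot and the scene stay as the last step left them, time stands still between calls to the robot, and variables do not carry over. Pictures are saved under pics/ and viewed, at most 10 in all, crops included, and the job is handed in when it is done.

```bash
mkdir -p pics
python3 - <<'E'
from workcell import *
import cv2,numpy as np
s=sense();print(s['t'],s['position'],s['eef_rot'])
for n in("scene","side"):
    f=grab_frame(n);cv2.imwrite(f"pics/{n}1.png",f['img'][:,:,::-1]);np.savez(f"{n}1.npz",**f)
E
```

```text
0.0 [ 6.74577437e-01 -5.71243837e-05  2.04771342e-01] [-3.14032865e+00  1.05656785e-04  1.57074165e+00]
```

View pics/scene1.png

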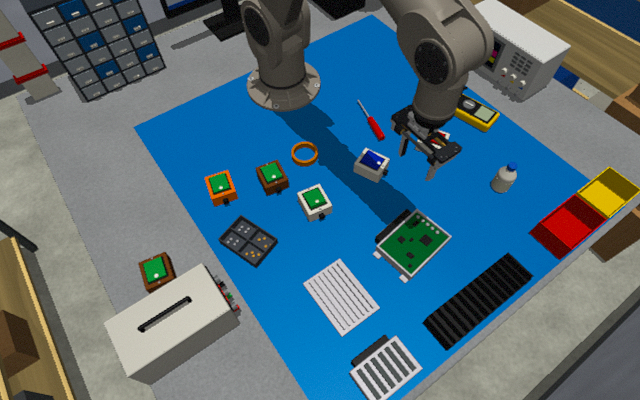

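View pics/side1.png

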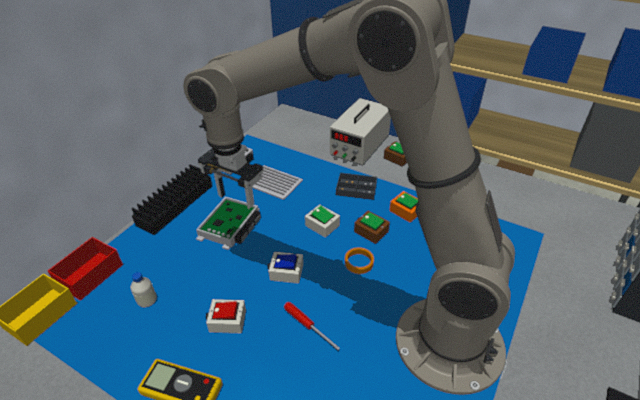

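Candidates. Green on white, the one I want: side (321,215), scene (315,200). Look-alikes: brown at side (371,222) and (396,150), orange at (404,203). Red: side (226,310), the only one. Blue: side (286,262).

```bash
cat > m.py <<'E'
import cv2,numpy as np
def cloud(f):
    z=f['z_map'];K=f['intrinsics'];v,u=np.indices(z.shape)
    p=np.stack([(u-K[0,2])*z/K[0,0],(v-K[1,2])*z/K[1,1],z],-1)
    T=np.linalg.inv(f['view']);return p@T[:3,:3].T+T[:3,3]
def plate(f,c,win):
    P=cloud(f);x0,y0,x1,y1=win
    im=f['img'].astype(int);o=[i for i in range(3) if i!=c]
    m=(im[...,c]>1.5*np.maximum(im[...,o[0]],im[...,o[1]]))&(f['z_map']>0)&(P[...,2]>.044)&(P[...,2]<.08)
    w=np.zeros_like(m);w[y0:y1,x0:x1]=1;m&=w
    q=P[m];A=np.c_[q[:,:2],np.ones(len(q))];n=np.linalg.lstsq(A,q[:,2],rcond=None)[0]
    r=cv2.minAreaRect((q[:,:2]*1000).astype(np.float32))
    return len(q),q.mean(0).round(4),'slope',n[:2].round(3),'rect',np.round(r[0]),np.round(r[1]),round(r[2],1)
E
python3 - <<'E'
from m import *
S=dict(np.load('side1.npz'));C=dict(np.load('scene1.npz'))
print('red',plate(S,0,(200,290,250,340)));print('green',plate(S,1,(300,200,345,240)));print('blue',plate(S,2,(265,245,305,285)))
print('greenC',plate(C,1,(295,180,335,225)));print('blueC',plate(C,2,(352,142,392,185)))
im=S['img'][:,:,::-1]
a=cv2.resize(im[285:345,190:270],None,fx=5,fy=5);b=cv2.resize(im[190:250,290:370],None,fx=5,fy=5)
cc=cv2.resize(C['img'][175:235,275:355,::-1],None,fx=5,fy=5);d=cv2.resize(im[240:300,250:330],None,fx=5,fy=5)
cv2.imwrite('pics/crop1.png',np.vstack([np.hstack([a,b]),np.hstack([d,cc])])[:600])
P=cloud(S)
print(P[311,226],P[215,321])
E
```

```text
red (359, array([0.5465, 0.2424, 0.0553]), 'slope', array([-0.121, -0.115]), 'rect', array([551., 241.]), array([63., 51.]), 27.7)
green (197, array([ 0.5095, -0.2148,  0.0541]), 'slope', array([ 0.156, -0.05 ]), 'rect', array([ 510., -217.]), array([49., 58.]), 80.6)
blue (266, array([0.5009, 0.0159, 0.0551]), 'slope', array([-0.133, -0.102]), 'rect', array([504.,  15.]), array([62., 52.]), 25.0)
greenC (282, array([ 0.5148, -0.2216,  0.0533]), 'slope', array([0.149, 0.001]), 'rect', array([ 512., -220.]), array([51., 65.]), 80.0)
blueC (253, array([0.5064, 0.0088, 0.0532]), 'slope', array([-0.154, -0.007]), 'rect', array([505.,  11.]), array([63., 52.]), 20.7)
[0.54018855 0.24603408 0.06031052] [ 0.50980076 -0.20756672  0.05768323]
```

View pics/crop1.png

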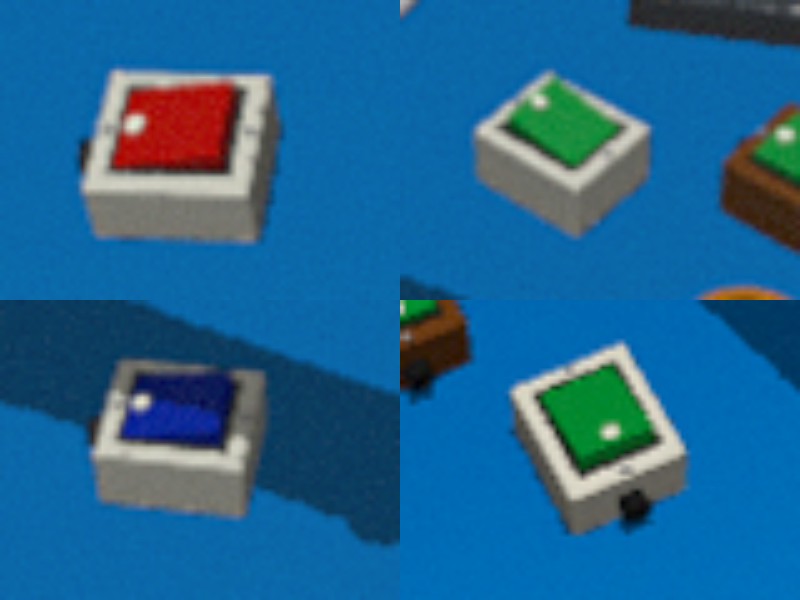

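The crops show the red dotted end down at its left (135,125), so ON. Green on the white box has its dotted end raised (540,100), so OFF. Blue is ON, with its dot at (140,400). Red is at about (0.551,0.241) with yaw about 28°, so the push point is about (0.531,0.231). Green is at (0.511,-0.218) with yaw about -9.5°, so the push point is (0.532,-0.222).

```bash
python3 -m inch '{"xyz":[[33,-20,0],[33,-20,0],[33,-20,0],[33,-20,0],[33,-20,0]],"rotation":[[0,0,0],[0,0,0],[0,0,0],[0,0,0],[0,0,0]],"fingers":[0,0,0,0,0]}' 20
python3 -m inch '{"xyz":[[33,-22,0],[33,-22,0],[0,0,20],[0,0,20],[0,0,0]],"rotation":[[0,0,0],[0,0,0],[0,0,0],[0,0,0],[0,0,0]],"fingers":[0,0,0,0,0]}'
python3 - <<'E'
from workcell import *
import cv2,numpy as np
from scipy.spatial.transform import Rotation as R
from m import *
s=sense();f=grab_frame("wrist");print(s['t'],s['position'],s['eef_rot'],s['force'])
T=np.eye(4);T[:3,:3]=R.from_euler('xyz',s['eef_rot']).as_matrix();T[:3,3]=s['position']
f['view']=np.linalg.inv(T@f['mount'])
print(plate(f,0,(0,0,640,400)))
cv2.imwrite('pics/w1.png',f['img'][:,:,::-1]);cv2.imwrite
E
```

```text
t: 0.52
position: [0.5736, 0.1661, 0.2052]
eef_rot: [-3.141, 0.0, 1.57]
force: [1.2, 0.7, -0.1]
finger_gap: 0.681
gripper_force: 0.0
t: 0.93
position: [0.5288, 0.2307, 0.1622]
eef_rot: [-3.137, 0.002, 1.572]
force: [-0.8, -0.6, -0.9]
finger_gap: 0.327
gripper_force: 0.0
0.9333 [0.52880883 0.23074463 0.16224306] [-3.13741772e+00  2.23146838e-03  1.57229215e+00] [-0.77133863 -0.59724376 -0.88623288]
(3412, array([0.5498, 0.2397, 0.0561]), 'slope', array([-0.153, -0.102]), 'rect', array([551., 238.]), array([62., 53.]), 28.1)
```

View pics/w1.png

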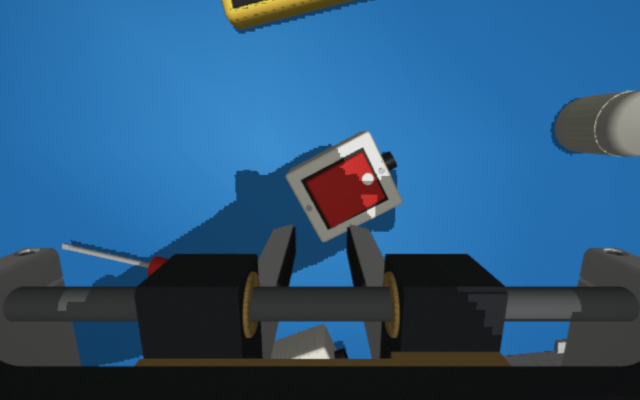

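The wrist view shows the red plate at (345,188) with its dot at (368,178), which agrees with the centre (0.551,0.239). Next I finish closing the fingers and lower the tip.

```bash
python3 -m inch '{"xyz":[[-2,2,20],[0,0,20],[0,0,20],[0,0,20],[0,0,9]],"rotation":[[0,0,0],[0,0,0],[0,0,0],[0,0,0],[0,0,0]],"fingers":[0,0,0,0,0]}'
python3 -m inch '{"xyz":[[0,0,3],[0,0,3],[0,0,0]],"rotation":[[0,0,0],[0,0,0],[0,0,0]],"fingers":[0,0,0]}'
```

```text
t: 1.4
position: [0.5328, 0.2282, 0.0753]
eef_rot: [-3.14, 0.001, 1.57]
force: [-0.9, -0.8, -0.7]
finger_gap: 0.004
gripper_force: 0.0
t: 1.65
position: [0.5335, 0.2291, 0.0712]
eef_rot: [3.141, -0.0, 1.57]
force: [-0.8, -0.4, -0.4]
finger_gap: 0.004
gripper_force: 0.0
```

```bash
python3 -m inch '{"xyz":[[0,-2,4],[0,0,4],[0,0,4],[0,0,3],[0,0,0]],"rotation":[[0,0,0],[0,0,0],[0,0,0],[0,0,0],[0,0,0]],"fingers":[0,0,0,0,0]}'
python3 -m inch '{"xyz":[[0,0,2],[0,0,1],[0,0,0]],"rotation":[[0,0,0],[0,0,0],[0,0,0]],"fingers":[0,0,0]}'
```

```text
t: 2.07
position: [0.5306, 0.2288, 0.055]
eef_rot: [-3.141, 0.0, 1.571]
force: [-0.5, 0.3, -0.1]
finger_gap: 0.006
gripper_force: 0.0
t: 2.32
position: [0.531, 0.229, 0.0523]
eef_rot: [-3.142, -0.0, 1.571]
force: [0.6, -0.6, -0.5]
finger_gap: 0.003
gripper_force: 0.0
```

Contact force is back to about zero, so it has probably snapped over. I'll rise and check.

```bash
python3 -m inch '{"xyz":[[0,0,-30],[0,0,-40],[0,0,-40],[-20,0,0],[-40,0,0]],"rotation":[[0,0,0],[0,0,0],[0,0,0],[0,0,0],[0,0,0]],"fingers":[0,0,0,0,0]}'
python3 - <<'E'
from workcell import *
from m import *
f=grab_frame("side");print(plate(f,0,(200,290,250,340)))
print(plate(f,2,(265,245,305,285)))
a=np.vstack([cv2.resize(f['img'][285:345,190:270,::-1],None,fx=5,fy=5),cv2.resize(f['img'][240:300,250:330,::-1],None,fx=5,fy=5)]);cv2.imwrite('pics/r2.png',a)
E
```

```text
t: 2.73
position: [0.532, 0.1733, 0.1651]
eef_rot: [3.137, -0.004, 1.577]
force: [0.5, -0.4, -1.1]
finger_gap: 0.004
gripper_force: 0.0
(373, array([0.5472, 0.2421, 0.0547]), 'slope', array([0.151, 0.03 ]), 'rect', array([550., 240.]), array([63., 51.]), 28.3)
(261, array([0.5012, 0.0159, 0.0549]), 'slope', array([-0.128, -0.093]), 'rect', array([505.,  14.]), array([61., 51.]), 22.4)
```

View pics/r2.png

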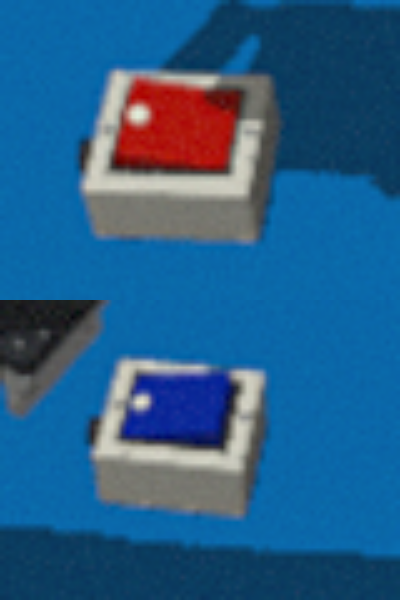

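The red dot (138,113) is now raised and the slope has reversed, so red is off; blue's dot (140,400) is still down. On to green.

```bash
python3 -m inch '{"xyz":[[-39,0,0],[-39,0,0],[-39,0,0],[-39,0,0],[-39,0,0]],"rotation":[[0,0,0],[0,0,0],[0,0,0],[0,0,0],[0,0,0]],"fingers":[0,0,0,0,0]}'
python3 -m inch '{"xyz":[[-39,0,0],[-39,0,0],[-39,0,0],[-39,0,0],[-39,0,0]],"rotation":[[0,0,0],[0,0,0],[0,0,0],[0,0,0],[0,0,0]],"fingers":[0,0,0,0,0]}'
python3 -m inch '{"xyz":[[0,0,0],[0,0,0]],"rotation":[[0,0,0],[0,0,0]],"fingers":[0,0]}'
python3 - <<'E'
from workcell import *
from scipy.spatial.transform import Rotation as R
from m import *
s=sense();f=grab_frame("wrist");print(s['t'],s['position'],s['eef_rot'],s['force'])
T=np.eye(4);T[:3,:3]=R.from_euler('xyz',s['eef_rot']).as_matrix();T[:3,3]=s['position']
f['view']=np.linalg.inv(T@f['mount'])
cv2.imwrite('pics/w2.png',f['img'][:,:,::-1])
print(plate(f,1,(260,100,420,260)))
E
```

```text
t: 3.2
position: [0.5306, -0.0279, 0.1627]
eef_rot: [3.141, -0.0, 1.571]
force: [0.4, 0.4, -0.5]
finger_gap: 0.005
gripper_force: 0.0
t: 3.62
position: [0.5306, -0.223, 0.1626]
eef_rot: [3.141, 0.0, 1.57]
force: [0.5, 0.3, 0.6]
finger_gap: 0.009
gripper_force: 0.0
t: 3.78
position: [0.5303, -0.2236, 0.1623]
eef_rot: [-3.141, 0.001, 1.566]
force: [-0.3, 1.7, -0.5]
finger_gap: 0.006
gripper_force: 0.0
3.7833 [ 0.53027426 -0.22356644  0.16228131] [-3.14113847e+00  5.99932905e-04  1.56634231e+00] [-0.28116891  1.6845994  -0.52823106]
(3252, array([ 0.5115, -0.2188,  0.0559]), 'slope', array([ 0.165, -0.048]), 'rect', array([ 512., -221.]), array([51., 62.]), 80.2)
```

View pics/w2.png

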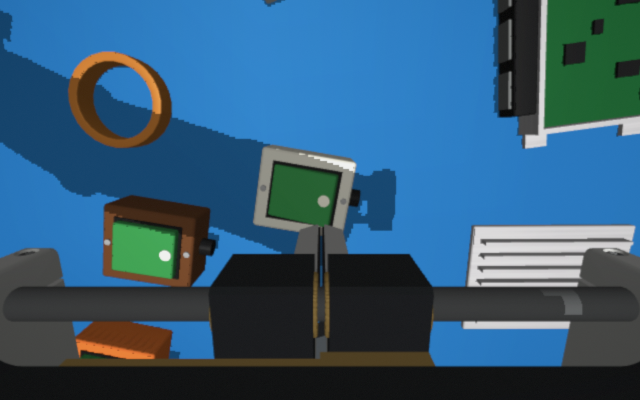

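The white box with the green plate is at (305,190), with its dot (323,201) beside the tip. The push point is (0.534,-0.224).

```bash
python3 -m inch '{"xyz":[[0,4,25],[0,0,25],[0,0,25],[0,0,15],[0,0,5]],"rotation":[[0,0,0],[0,0,0],[0,0,0],[0,0,0],[0,0,0]],"fingers":[0,0,0,0,0]}'
python3 -m inch '{"xyz":[[0,0,4],[0,0,4],[0,0,4],[0,0,3],[0,0,0]],"rotation":[[0,0,0],[0,0,0],[0,0,0],[0,0,0],[0,0,0]],"fingers":[0,0,0,0,0]}'
python3 -m inch '{"xyz":[[0,0,0]],"rotation":[[0,0,0]],"fingers":[0]}'
```

```text
t: 4.25
position: [0.5339, -0.2188, 0.0651]
eef_rot: [-3.138, -0.001, 1.573]
force: [-0.7, 0.2, 0.7]
finger_gap: 0.001
gripper_force: 0.0
t: 4.67
position: [0.5356, -0.2208, 0.053]
eef_rot: [3.14, 0.0, 1.571]
force: [-0.7, -0.3, -0.5]
finger_gap: 0.006
gripper_force: 0.0
t: 4.75
position: [0.535, -0.2209, 0.0529]
eef_rot: [3.142, -0.0, 1.571]
force: [0.3, -0.4, 0.2]
finger_gap: 0.004
gripper_force: 0.0
```

```bash
python3 -m inch '{"xyz":[[0,0,-30],[0,0,-40],[0,0,-40],[0,0,0],[0,0,0]],"rotation":[[0,0,0],[0,0,0],[0,0,0],[0,0,0],[0,0,0]],"fingers":[0,0,0,0,0]}'
python3 - <<'E'
from workcell import *
from scipy.spatial.transform import Rotation as R
from m import *
s=sense();f=grab_frame("wrist")
T=np.eye(4);T[:3,:3]=R.from_euler('xyz',s['eef_rot']).as_matrix();T[:3,3]=s['position']
f['view']=np.linalg.inv(T@f['mount'])
print(plate(f,1,(250,100,420,260)))
f=grab_frame("side");print(plate(f,0,(200,290,250,340)),plate(f,2,(265,245,305,285)))
cv2.imwrite('pics/end.png',f['img'][:,:,::-1])
E
```

```text
t: 5.17
position: [0.536, -0.2214, 0.1651]
eef_rot: [3.137, 0.001, 1.571]
force: [-0.3, 0.6, -0.3]
finger_gap: 0.007
gripper_force: 0.0
(3206, array([ 0.5127, -0.2189,  0.0562]), 'slope', array([-0.19,  0.01]), 'rect', array([ 513., -220.]), array([50., 62.]), 80.1)
(374, array([0.5472, 0.2422, 0.0548]), 'slope', array([0.144, 0.039]), 'rect', array([550., 240.]), array([65., 52.]), 29.1) (262, array([0.5014, 0.0158, 0.0548]), 'slope', array([-0.138, -0.109]), 'rect', array([505.,  13.]), array([62., 53.]), 20.6)
```

View pics/end.png

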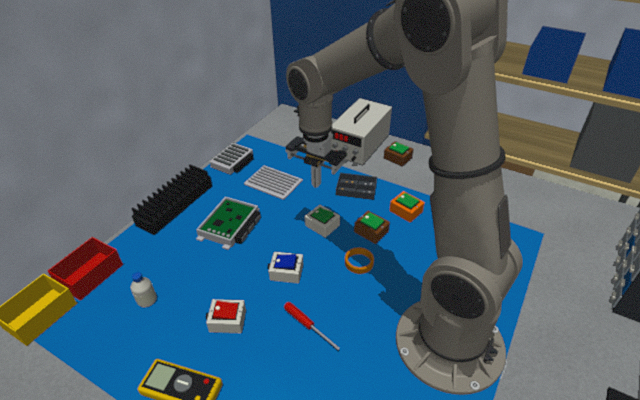

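The plate slopes show green on (322,217), red off (226,310) and blue on (286,262). The control unit (228,220) hasn't moved, and the arm is clear.

```bash
python3 -c "
from workcell import *
print(finish_job())"
```

```text
the job is handed in; nothing more can be done
None
```

Job handed in: I switched red off first and then green on, blue stayed on, and the control unit was not touched; the camera checks before hand-in agreed, but no verdict came back.

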